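# Lock a polisher backing plate into its holding jig

### The job

Ready the polisher's backing plate for the pin spanner: push it along the table, in between the two guide cheeks of the holding jig until it is fully home against the V stop, then push the lock lever shut behind it, right up to its catch. Only push with the fingertips or the outside of the fingers: push gently, do not grip or lift anything, and leave the other things on the table where they are.

Things in the scene. Friction and masses are not known exactly. Their poses are not given: they have to be found in the camera images.
- backing_plate: The backing plate: a dark flat disc, 75 mm in diameter and 14 mm thick, with a ring of small holes and a thread stub of 16 mm diameter standing up in its middle (to 26 mm above the underside). About 75 g, lies loose on the table, stub up, in front of the jig's mouth. Origin: centre of its underside; its yaw does not matter.
- holding_jig: Holding jig fixed to the table, aluminium with dark steel lips, 23 mm high, no floor: the plate slides on the table. Origin: the seat, where the plate's centre rests when home. x: level, the way in; y: left of that. Cheeks along x, inner faces at y = +-39.5 mm, x -20 to +56 mm; lips from x = +1 mm, 17 mm up, reach 6 mm inward over the plate's rim. Behind the seat a V stop of two white pads meets the rim.
- jig_mouth (a point): Point on the table in the middle of the jig's mouth, 35 mm before the seat (jig x = -35 mm, y = 0), axes as the jig's. Here the cheeks' flared ends leave 100 mm clear width, narrowing evenly to 79 mm at jig x = -20 mm.
- lever_pivot (a point): The lock lever's upright pivot, on the table, at the right-hand corner of the mouth: jig x = -45, y = -66 mm. The lever is a dark steel bar 10 mm wide, 4 to 14 mm above the table, reaching 118 mm from the pivot; shut, it lies across the mouth along the jig's +y, 2.5 mm clear of a plate that is home.
- lock_lever (a joint): Lever angle a: 0 = shut (a stop, at the catch block), growing as it opens, to 2.4 rad. From the pivot the bar points along (-sin a, cos a) in the jig's x, y: 1.57 points to -x (back out of the jig), more leans outward to the right. Starts open at 1.75 to 2.2, takes under 1 N at the knob to turn and stays where it is left.
- lever_knob (a point): Centre of the lever's black upright knob, a round post of 17 mm diameter on the bar, 112 mm from the pivot, from 18 to 50 mm above the table; this point is 34 mm above the table.
- wax_tin: Bystander: round flat wax tin, 80 mm in diameter, 34 mm high, at the left. Origin: centre of the underside, as for all bystanders.
- pin_spanner: Bystander: flat two-pin spanner, 133 x 42 x 10 mm, lying beside the jig's right cheek, long way (its own y axis) roughly along the jig's x.
- star_key: Bystander: white plastic star-shaped knob, 36 mm across, 20 mm high, beside the jig's left cheek.
- applicator: Bystander: round foam applicator, 79 mm across, 18 mm high, without a stub, at the table's front edge, left of the plate.
- jar_green: Bystander: screw-lid jar, 64 mm in diameter, 56 mm high, at the rear, left of the jig.
Not all that is in view belongs to the job. What is shaped like the backing_plate but blue, green or pink is not meant.

How it is judged:
At the end, for the whole second after the job is handed in: The plate lies flat and at rest with its centre within 4 mm of the seat along and across the jig, the lock lever is within 0.06 rad of fully shut, and every bystander is within 20 mm of where it began (x of backing_plate in the frame of holding_jig between -0.004 and 0.004 m and y of backing_plate in the frame of holding_jig between -0.004 and 0.004 m and height (world z) of backing_plate below 0.004 m and value of joint lock_lever below 0.06 rad and linear speed of backing_plate below 0.01 m/s and angle between backing_plate's own z axis and vertical below 0.1 rad and distance of each of wax_tin, pin_spanner, star_key, applicator, jar_green from where it was at the start of the episode below 0.02 m); the robot touches nothing.
It fails at once if the plate is lifted or tipped off the table (height (world z) of backing_plate above 0.008 m or angle between backing_plate's own z axis and vertical above 0.2 rad).
It fails at once if the plate is gripped or rammed (over 36 N from the fingers) (contact force between the fingers and backing_plate above 36 N).
It fails at once if the lever is gripped or rammed (over 36 N from the fingers) (contact force between the fingers and lock_lever above 36 N).
It fails at once if another thing on the table is moved (distance of any of wax_tin, pin_spanner, star_key, applicator, jar_green from where it was at the start of the episode above 0.02 m).
It also fails if it takes over 70 s, if anything falls off the work surface, if the arm or the gripper's body presses on something with over 40 N, if the wrist force passes 120 N, or if a joint passes its speed limit or range.

### The arm

A 7-joint arm with a two-finger parallel gripper is mounted at the origin on a cart in front of the work surface, level with it; the furniture and walls round the work are solid. World frame = base frame: x ahead of the robot, y to its left, z up, the work surface at z = 0. Lengths are in m, angles in rad, forces in N, time in s.
With the tool pointing down it reaches from about 0.425 to 0.925 m from the base axis. Payload 6.8 kg.
Tool frame: the origin (TCP) lies at the very end of the fingers, on their centre line; the grasp point (between the pads) lies 19 mm behind it; x points along the fingers, z is the direction in which the jaws open and shut, and the axes are right-handed (so a half turn about x gives the same grasp; the last joint's range is limited). The gripper opens to 85 mm and grips with 20 to 120 N. Pads are 22 mm wide; open, the fingers measure 114 mm over their backs; the gripper's body (76 mm by 85 mm) begins 54 mm behind the grasp point. The pads swing forward as they close: fully open they stand 13 mm farther back than shut.
Start: joints at [1.021, 0.477, 0.022, 1.555, -0.011, 1.109, -0.083], TCP at [0.289, -0.61, 0.231] pointing down, gripper open.
Joint ranges: [-2.96, 2.96], [-0.34, 2.1], [-1.41, 1.46], [0.24, 2.44], [-1.37, 4.51], [0.17, 1.92], [-2.96, 2.96]. Speed limits (rad/s): [2.39, 2.39, 3.14, 3.14, 3.14, 3.14, 3.14].

### API

Orientations are given as a unit quaternion [w, x, y, z].
In Python, from cell import env gives the robot as it stands. The module is installed in compiled form; this text tells all that it offers.
- The arm moves only by the tool move_arm, never from a script. Its argument "rows" is one flat list of numbers, 5 for each row, row after row: the shift along the tool's x, y, z in cm, then the turn about the tool's x in rad, then the finger opening in cm, from 0 to 8.54. In form: [x, y, z, spin, hand, x, y, z, spin, hand, ...]. A call has exactly 8 rows; each row shifts and turns the commanded pose from where the row before left it, along the tool's axes as they then stand; what a row does not reach is not made up. A row lasts 1/8 s, in which the tool goes at most 62.5 mm and 10.7 degrees, less where a joint would pass 70% of its speed; a pose out of reach is approached as far as the arm can. A call with a gripper value outside its range is refused whole. The fingers move at their own pace and stop on an object; "squeeze" is the grip in N (left out, the last holds). Time passes only in rows, so rows that do not move let the fingers close, or fill a call up. It gives the time, the measured TCP pose, the force and the opening at its end, in the units of the state.
- env.get_obs(): the state, without advancing time (a new reading comes with each control period).
- env.snapshot(name): name is "scene" or "top" or "wrist"; returns the picture (420x560x3 uint8, blue, green, red); there is no depth.
- env.camera_model(name): a dict with "intrinsics" (3x3 intrinsics, pixels), "k1" (the pictures are not rectified: a ray, as slopes to the right and down, at radius r is drawn at 1 + k1 r^2 times it, then the intrinsics apply), "world_to_cam" (4x4, takes a point from world to camera coordinates); the wrist camera has in their place "mount" (4x4, takes a point from camera to tool coordinates, whose origin is the TCP and whose axes are the tool frame's). Camera axes: x right, y up, looking along -z (the intrinsics and any distortion apply to the point x, -y, -z); pixel columns grow to the right and rows downward; lengths in m; the calibration is good to about 2 mm. A picture is of the moment at which its call begins: read the wrist's pose just before it. camera_model takes no time and is no camera call.
- env.hand_in(): hands the job in, once; it reports no verdict.
Trained networks look in the newest picture that a camera, given by its name, has taken for a name from the list of things; names that differ only in an ending like _2 or _b are one class to them, and where a whole thing is asked for, a point or a joint stands for the part that bears it (a point fixed in the world has none). Each returns a list of dicts, best first, with "p" (0 to 1); they miss things now and then, are a little off and sometimes report something else, mostly with a low value. They report only what shows in the picture. A call takes as long as a camera call. They do not tell look-alikes from the thing itself.
- env.boxes_of(camera, target): "at" ([column, row] in pixels, amid what is visible of it).
- env.trace(camera, target): "pixels" (420x560 bool, what is visible of it) and "at" ([column, row] in pixels, amid what is visible of it).
The state is a dict: "clock": time; "joint_pos": joint angles; "qvel": joint speeds; "joint_torque": joint torques, N m; "eef_pos": TCP position; "tcp_rot": TCP orientation; "contact_force": force on the tool from outside, world axes, zero at the start; "torque": the same for the moment, N m; "width": opening from 0.0 (shut) to 1.0 (fully open).
Only numpy, scipy, OpenCV 4.12 (cv2) and the standard library are available. Lean on these libraries where they do the work, as an engineer would, in place of code of your own. Each camera call takes 0.05 s, during which the arm holds its last target.

## Working session

There is one attempt and no reset: what is moved stays moved. The work goes in short steps, Python scripts to look and compute and a tool call to move; the robot and the scene stay as the last step left them, time stands still between calls to the robot, and variables do not carry over. Pictures are saved under pics/ and viewed, and the job is handed in when it is done.

Besides the shell and the picture viewer there is one more tool, called after ">>>" as name(argument=value, ...), one argument or row to a line, values as JSON. move_arm: Moves the arm, as the interface text tells. Its arguments: {"type":"object","properties":{"rows":{"type":"array"},"squeeze":{"type":"number"}},"required":["rows"]}

```bash
mkdir -p pics; cat > h.py <<'E'
import numpy as np, cv2
from cell import env
from scipy.spatial.transform import Rotation as R
def ray(cam,px,z):
    m=env.camera_model(cam);K=np.array(m["intrinsics"]);k=m["k1"]
    p=np.linalg.inv(K)@np.array([px[0],px[1],1.]);d=p[:2]/p[2];u=d.copy()
    for _ in range(30):u=d/(1+k*(u@u))
    c=np.array([u[0],-u[1],-1.])
    if "world_to_cam" in m:
        T=np.linalg.inv(np.array(m["world_to_cam"]))
    else:
        o=env.get_obs();q=o["tcp_rot"];T0=np.eye(4);T0[:3,:3]=R.from_quat([q[1],q[2],q[3],q[0]]).as_matrix();T0[:3,3]=o["eef_pos"];T=T0@np.array(m["mount"])
    o=T[:3,3];v=T[:3,:3]@c
    return o+v*(z-o[2])/v[2]
def proj(cam,P):
    m=env.camera_model(cam);T=np.array(m["world_to_cam"]);c=T[:3,:3]@P+T[:3,3]
    u=np.array([c[0],-c[1]])/-c[2];u=u*(1+m["k1"]*(u@u));K=np.array(m["intrinsics"]);return (K@[u[0],u[1],1])[:2]
E
python3 - <<'E'
from h import *
for c in ["scene","top"]:
    cv2.imwrite(f"pics/{c}0.png",env.snapshot(c))
    for t in ["backing_plate","holding_jig","lock_lever","lever_knob","wax_tin","pin_spanner","star_key","applicator","jar_green"]:
        print(c,t,[(np.round(d["at"],1).tolist(),round(d["p"],2),np.round(ray(c,d["at"],0.014),3).tolist()[:2]) for d in env.boxes_of(c,t)][:4])
o=env.get_obs();print(o["clock"],o["eef_pos"],o["tcp_rot"])
E
```

```text
scene backing_plate [([289.0, 251.5], 0.97, [0.47, -0.014]), ([312.1, 159.2], 0.9, [0.565, -0.348]), ([350.9, 229.7], 0.68, [0.378, -0.135]), ([362.4, 185.7], 0.64, [0.408, -0.298])]
scene holding_jig [([252.8, 195.8], 0.76, [0.629, -0.144]), ([213.9, 318.9], 0.7, [0.517, 0.202])]
scene lock_lever [([311.8, 201.3], 0.94, [0.495, -0.188])]
scene lever_knob [([311.1, 201.7], 0.84, [0.496, -0.186])]
scene wax_tin [([215.9, 318.1], 0.92, [0.515, 0.199])]
scene pin_spanner []
scene star_key [([218.4, 231.3], 0.51, [0.636, -0.001]), ([314.2, 203.5], 0.26, [0.486, -0.183])]
scene applicator [([295.2, 331.4], 0.93, [0.373, 0.16]), ([219.0, 231.2], 0.6, [0.635, -0.002])]
scene jar_green [([184.7, 237.7], 0.6, [0.69, 0.048])]
top backing_plate [([270.9, 238.1], 0.94, [0.478, -0.027]), ([390.2, 269.6], 0.83, [0.411, -0.285]), ([426.4, 201.2], 0.66, [0.559, -0.367]), ([217.2, 199.7], 0.62, [0.561, 0.09])]
top holding_jig [([335.2, 169.0], 0.89, [0.63, -0.167])]
top lock_lever [([342.1, 229.4], 0.65, [0.497, -0.181])]
top lever_knob [([340.8, 232.7], 0.69, [0.49, -0.179]), ([270.0, 239.1], 0.61, [0.476, -0.025])]
top wax_tin [([163.4, 222.1], 0.82, [0.512, 0.206]), ([339.9, 230.8], 0.48, [0.494, -0.177])]
top pin_spanner [([365.9, 179.9], 0.77, [0.606, -0.235])]
top star_key [([262.7, 165.7], 0.51, [0.637, -0.008])]
top applicator [([187.9, 285.7], 0.98, [0.376, 0.15])]
top jar_green [([227.0, 149.0], 0.95, [0.674, 0.071])]
1.0 [ 0.28862707 -0.61019707  0.23130707] [ 0.59741869  0.37827247  0.59740655 -0.3782939 ]
```

View pics/top0.png

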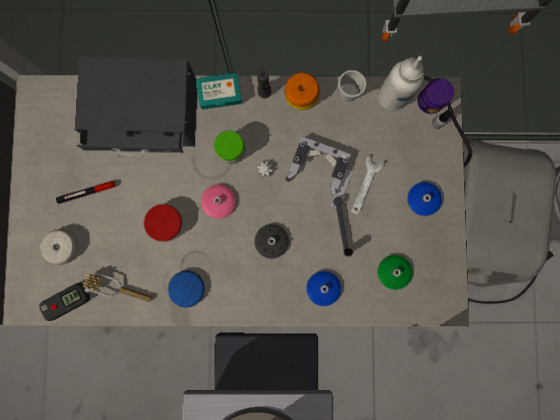

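View pics/scene0.png

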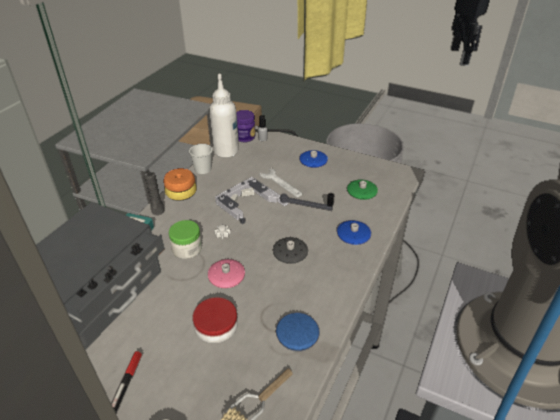

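```bash
python3 - <<'E'
import cv2
i=cv2.imread("pics/top0.png")[110:310,180:440]
cv2.imwrite("pics/topcrop.png",cv2.resize(i,None,fx=3,fy=3,interpolation=cv2.INTER_CUBIC))
E
```

```text
(no output)
```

View pics/topcrop.png

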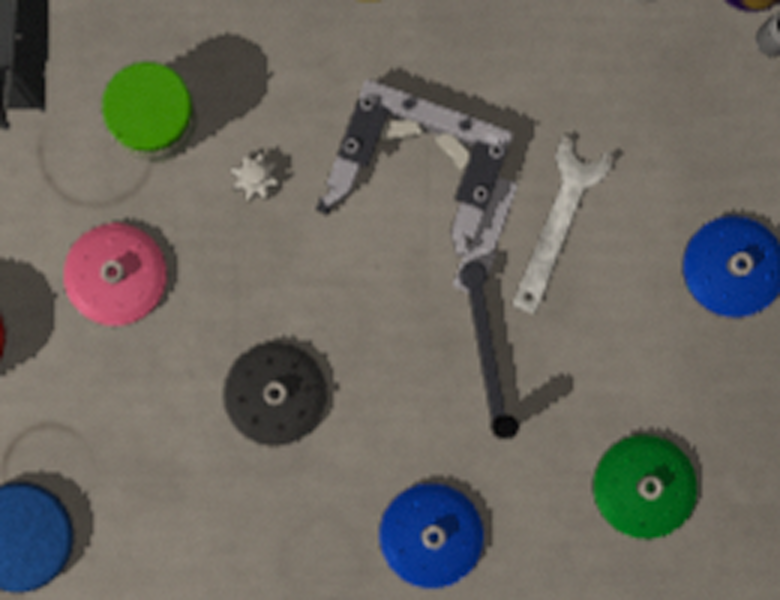

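The dark disc at top-view pixel (271,240) is the backing plate: it is dark, has the ring of holes, and lies in front of the mouth. The look-alikes are blue (324,288) and (425,198), green (395,271) and pink (218,200). The blue disc at (186,289) is the applicator. The jig is at about (325,160), with the lever pivot at (337,201) and the knob at (348,252).

```bash
python3 - <<'E'
from h import *
c=lambda a,b:(180+(a+.5)/3-.5,110+(b+.5)/3-.5)
f={}
for n,(a,b),z in [("LB1",(367,103),.023),("LB2",(351,146),.023),("RB1",(496,151),.023),("RB2",(480,194),.023),("piv",(473,271),.018),("knob",(505,426),.050),("stub",(274,393),.026),("Llip_in",(359,183-18),.023)]:
    f[n]=ray("top",c(a,b),z)[:2];print(n,f[n].round(4))
a1=np.arctan2(*(f["LB1"]-f["LB2"])[::-1]);a2=np.arctan2(*(f["RB1"]-f["RB2"])[::-1])
ac=np.arctan2(*(f["LB1"]-f["RB1"])[::-1])-np.pi/2
a4=np.arctan2(*(f["LB2"]-f["RB2"])[::-1])-np.pi/2
yaw=np.mean([ac,a4]);print(a1,a2,ac,a4)
x=np.array([np.cos(yaw),np.sin(yaw)]);y=np.array([-x[1],x[0]])
seat=f["piv"]+.045*x+.066*y
print("seat",seat,"bolts rel",[((f[k]-seat)@x,(f[k]-seat)@y) for k in ["LB1","LB2","RB1","RB2","stub"]])
k=f["knob"]-f["piv"];print("a",np.arctan2(-(k@x),k@y),np.linalg.norm(k))
for nm in ["top","scene"]:
  env.snapshot(nm)
  for t in ["backing_plate"]:
    for d in env.trace(nm,t)[:1]:
        m=d["pixels"].astype(np.uint8);print(nm,d["at"],m.sum())
        if nm=="top":
            cv=max(cv2.findContours(m,0,1)[0],key=cv2.contourArea);e=cv2.minEnclosingCircle(cv);print(e,ray(nm,e[0],.012))
o=env.get_obs();print(o["clock"]);print(env.camera_model("wrist"))
q=o["tcp_rot"];print(R.from_quat([q[1],q[2],q[3],q[0]]).as_matrix().round(3))
E
```

```text
LB1 [ 0.6835 -0.0942]
LB2 [ 0.6516 -0.0825]
RB1 [ 0.6484 -0.1881]
RB2 [ 0.6167 -0.1761]
piv [ 0.561  -0.1711]
knob [ 0.4488 -0.1888]
stub [ 0.4721 -0.0274]
Llip_in [ 0.6377 -0.0883]
-0.351469950763453 -0.36057165680547876 -0.35837964998990435 -0.3575958997081159
seat [ 0.62625688 -0.12506748] bolts rel [(np.float64(0.04281383201742882), np.float64(0.04899003579115294)), (np.float64(0.00885332618525818), np.float64(0.048768684053783)), (np.float64(0.042774548177728404), np.float64(-0.05125576597078575)), (np.float64(0.008892488975045196), np.float64(-0.05116821853452861)), (np.float64(-0.17858800273399214), np.float64(0.03747263045062598))]
a 2.085306481108485 0.11359259735458554
top [392.3, 269.4] 914
((394.6000061035156, 271.6000061035156), 17.266254425048828) [ 0.40634751 -0.29445076  0.012     ]
scene [312.5, 163.6] 359
1.2
{'intrinsics': array([[349.43521975,   0.        , 282.29721377],
       [  0.        , 349.43521975, 209.55805641],
       [  0.        ,   0.        ,   1.        ]]), 'k1': -0.026668449531335108, 'mount': array([[-5.00113481e-04,  2.95148508e-01, -9.55451259e-01,
        -1.43494728e-01],
       [-1.66871315e-03,  9.55449802e-01,  2.95148931e-01,
         7.64862864e-02],
       [ 9.99998483e-01,  1.74198204e-03,  1.46848698e-05,
         9.80373347e-04],
       [ 0.00000000e+00,  0.00000000e+00,  0.00000000e+00,
         1.00000000e+00]])}
[[ 0.     0.904  0.428]
 [ 0.     0.428 -0.904]
 [-1.     0.    -0.   ]]
```

```bash
cat >> h.py <<'E'
YAW=-0.358;XJ=np.array([np.cos(YAW),np.sin(YAW)]);YJ=np.array([-XJ[1],XJ[0]])
SEAT=np.array([.6259,-.1261])
def J(w): w=np.asarray(w)[:2]-SEAT; return np.array([w@XJ,w@YJ])
def W(j): return SEAT+j[0]*XJ+j[1]*YJ
def pose():
    o=env.get_obs();q=o["tcp_rot"];M=R.from_quat([q[1],q[2],q[3],q[0]]).as_matrix()
    return np.array(o["eef_pos"]),M,np.arctan2(M[1,1],M[0,1])
E
python3 - <<'E'
from h import *
p,M,y=pose()
print("plate jig",J([.4721,-.0274]),"spin needed",y-YAW)
w=W([-.179-.050,.0375]);print("start",w,np.hypot(*w))
# after spin tool axes: y->XJ, z->-YJ
for t in [(.47,-.13,.231),(.45,-.08,.231),(w[0],w[1],.231)]:
    d=np.array(t)-p;print("cm before spin",(M.T@d*100).round(2),"after spin",np.round([-d[2]*100,d[:2]@XJ*100,-d[:2]@YJ*100],2))
E
```

```text
plate jig [-0.17863365  0.03855058] spin needed 0.7997913009633912
start [ 0.42455878 -0.01073552] 0.4246944887597511
cm before spin [ 3.000e-02  3.693e+01 -3.565e+01] after spin [ 3.000e-02  1.600e-01 -5.133e+01]
cm before spin [ 3.000e-02  3.725e+01 -4.103e+01] after spin [ 3.000e-02 -3.460e+00 -5.531e+01]
cm before spin [ 3.000e-02  3.792e+01 -4.838e+01] after spin [ 3.000e-02 -8.270e+00 -6.091e+01]
```

>>> move_arm(
  rows=[0, 0, 0, 0.16, 4, 0, 0, 0, 0.16, 4, 0, 0, 0, 0.16, 4, 0, 0, 0, 0.16, 4, 0, 0, 0, 0.16, 4, 0, 0, -4, 0, 4, 0, 0, -5, 0, 4, 0, 0, -5, 0, 4],
)

```text
clock: 2.2
eef_pos: [0.3382, -0.4778, 0.2313]
tcp_rot: [0.403, 0.581, 0.403, -0.581]
contact_force: [1.4, -0.2, 0.1]
width: 0.467
```

>>> move_arm(
  rows=[0, 0, -5, 0, 4, 0, 0, -5, 0, 4, 0, 0, -5, 0, 4, 0, 0, -5, 0, 4, 0, 0, -5, 0, 4, 0, 0, -5, 0, 4, 0, 0, -5, 0, 4, 0, 0, 0, 0, 4],
)

```text
clock: 3.2
eef_pos: [0.462, -0.1472, 0.2316]
tcp_rot: [0.405, 0.58, 0.405, -0.579]
contact_force: [-0.2, -0.7, 0.3]
width: 0.468
```

```bash
python3 - <<'E'
from h import *
p,M,y=pose();print(p,y,env.get_obs()["width"],env.get_obs()["joint_pos"].round(2));cv2.imwrite("pics/w1.png",env.snapshot("wrist"))
E
```

```text
[ 0.46198194 -0.14715881  0.2316142 ] -0.3507319413563937 0.4684295358744587 [ 0.23  0.17 -0.06  1.99  0.01  0.98 -1.75]
```

View pics/w1.png

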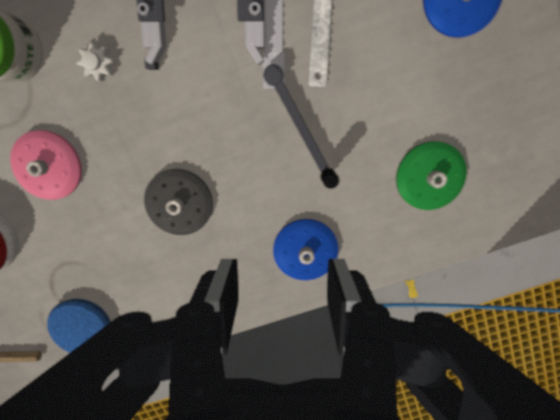

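The wrist view shows the dark plate's stub at about (174,207), the lever pivot at (273,74), the knob at (330,178), and the lower cheek bolts at (145,8) and (255,8). I'll cross-check these against the top camera.

```bash
python3 - <<'E'
from h import *
for n,px,z in [("stub",(174,207),.026),("piv",(273,74),.018),("knob",(330,178),.05),("LB",(145,8),.023),("RB",(255,8),.023)]:
    w=ray("wrist",px,z);print(n,w.round(4),J(w).round(4))
p,M,y=pose()
for j in [(-.179-.050,.0375)]:
    d=np.array([*W(j),.231])-p;print((M.T@d*100).round(2),y-YAW)
E
```

```text
stub [ 0.4744 -0.0337  0.026 ] [-0.1743  0.0334]
piv [ 0.5605 -0.177   0.018 ] [-0.0434 -0.0706]
knob [ 0.4528 -0.1947  0.05  ] [-0.1381 -0.1249]
LB [ 0.6537 -0.0886  0.023 ] [0.0129 0.0449]
RB [ 0.6184 -0.1818  0.023 ] [ 0.0125 -0.0548]
[  0.05  -8.24 -11.77] 0.003759196840023904
```

```bash
python3 - <<'E'
from h import *
i=cv2.imread("pics/scene0.png")[140:290,180:400]
cv2.imwrite("pics/sc.png",cv2.resize(i,None,fx=3.6,fy=3.6,interpolation=cv2.INTER_CUBIC))
i=cv2.imread("pics/top0.png").copy()
print("proj stub scene per top",proj("scene",np.array([.4721,-.0274,.026])),"per wrist",proj("scene",np.array([.4744,-.0337,.026])))
print("knob",proj("scene",np.array([.4488,-.1888,.05])),proj("scene",np.array([.4528,-.1947,.05])))
for k in range(3): print(env.get_obs()["eef_pos"],env.get_obs()["tcp_rot"])
E
```

```text
proj stub scene per top [290.96459331 243.24220332] per wrist [291.27849246 241.03009045]
knob [331.15813033 194.3937553 ] [330.50288711 192.47071769]
[ 0.46104318 -0.14973596  0.23152499] [ 0.40417715  0.58044352  0.40398224 -0.58010732]
[ 0.46104318 -0.14973596  0.23152499] [ 0.40417715  0.58044352  0.40398224 -0.58010732]
[ 0.46104318 -0.14973596  0.23152499] [ 0.40417715  0.58044352  0.40398224 -0.58010732]
```

View pics/sc.png

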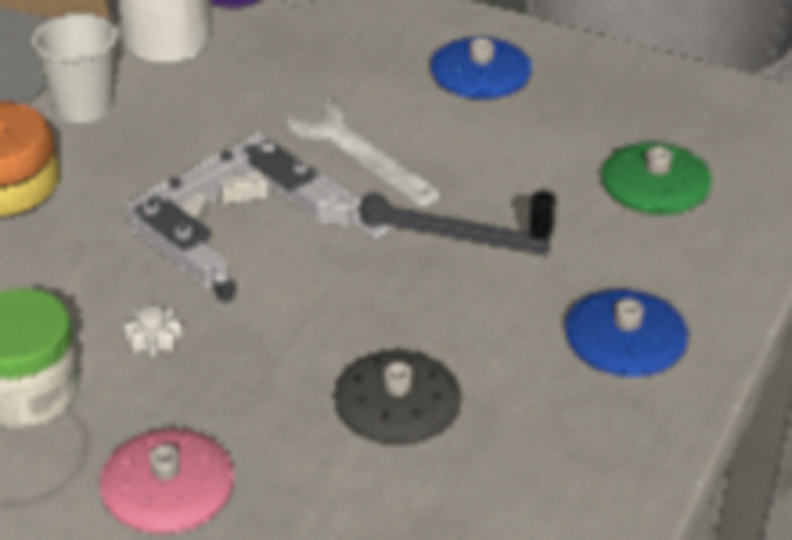

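>>> move_arm(
  rows=[0, -1, -3, 0, 4, 0, -2, -3, 0, 4, 0, -3, -3, 0, 4, 2, -2, -2.5, 0, 4, 3, 0, 0, 0, 4, 4, 0, 0, 0, 4, 0, 0, 0, 0, 4, 0, 0, 0, 0, 4],
)

```text
clock: 4.25
eef_pos: [0.4265, -0.0163, 0.1423]
tcp_rot: [0.403, 0.582, 0.402, -0.581]
contact_force: [-0.1, -0.8, 0.4]
width: 0.469
```

```bash
python3 - <<'E'
from h import *
p,M,y=pose();print(p,y,M[:,0]);cv2.imwrite("pics/w2.png",env.snapshot("wrist"));print(pose()[0]);cv2.imwrite("pics/t2.png",cv2.resize(env.snapshot("top")[120:320,160:420],None,fx=3,fy=3,interpolation=cv2.INTER_CUBIC))
E
```

```text
[ 0.42653104 -0.01634321  0.14234702] -0.359819120810583 [ 1.01802557e-03 -1.50384986e-04 -9.99999471e-01]
[ 0.42695959 -0.01613838  0.14272544]
```

View pics/w2.png

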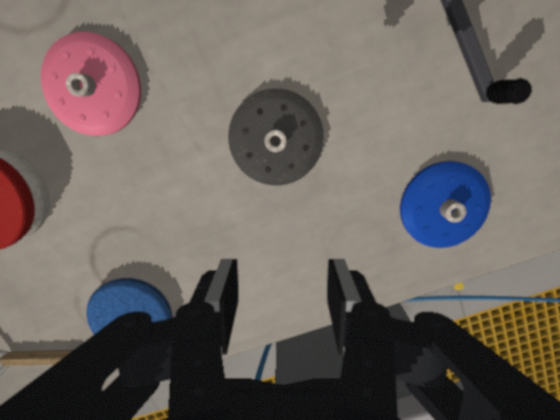

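View pics/t2.png

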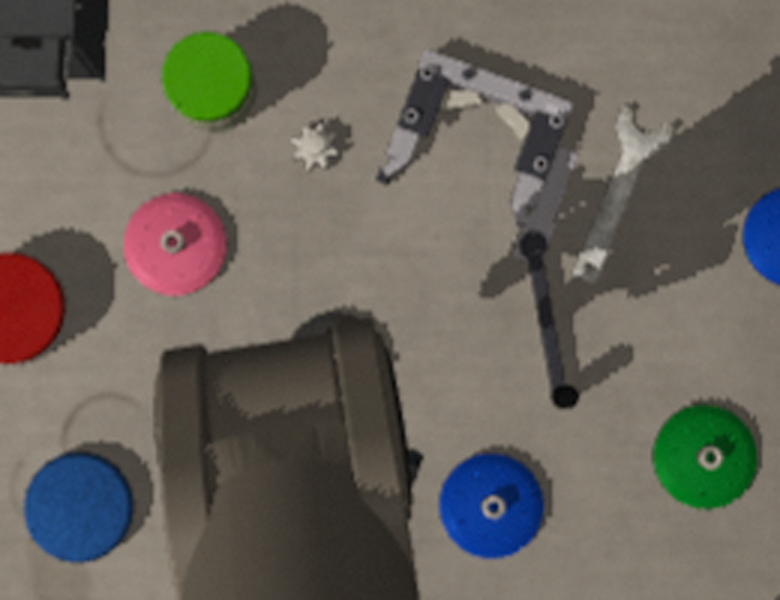

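```bash
python3 - <<'E'
from h import *
p,M,y=pose()
w=ray("wrist",(275,141),.026);print(w,J(w), "tool:",M.T@(w-p)*100)
w=ray("wrist",(276,136.5),.012);print("disc c",w,"tool:",M.T@(w-p)*100)
m=env.camera_model("wrist");T=np.array(m["mount"])
for px in [(237,262),(329,262)]:
    # tip at tool plane x=-0.006
    K=m["intrinsics"];d=np.linalg.inv(K)@[px[0],px[1],1];v=T[:3,:3]@[d[0],-d[1],-1];print("tip",[ (T[:3,3]+v*(xx-T[0,3])/v[0]).round(4) for xx in (-.01,0)])
E
```

```text
[ 0.47546619 -0.02815232  0.026     ] [-0.17521727  0.03902548] tool: [11.69213168  4.93260067 -0.54661673]
disc c [ 0.47715748 -0.02932249  0.012     ] tool: [13.09259041  5.12846199 -0.49512549]
tip [array([-0.01  ,  0.0127, -0.0192]), array([ 0.    ,  0.0079, -0.0206])]
tip [array([-0.01  ,  0.0126,  0.0194]), array([0.    , 0.0078, 0.0208])]
```

>>> move_arm(
  rows=[0, -0.2, -0.5, 0, 4, 3, 0, 0, 0, 4, 3, 0, 0, 0, 4, 3, 0, 0, 0, 4, 3, 0, 0, 0, 4, 1.4, 0, 0, 0, 4, 0.4, 0, 0, 0, 4, 0, 0, 0, 0, 4],
)

```text
clock: 5.35
eef_pos: [0.4263, -0.0101, 0.0039]
tcp_rot: [0.403, 0.581, 0.403, -0.581]
contact_force: [0.2, -0.9, -0.9]
width: 0.468
```

```bash
python3 - <<'E'
from h import *
p,M,y=pose();print(p,y);cv2.imwrite("pics/w3.png",env.snapshot("wrist"));cv2.imwrite("pics/s3.png",cv2.resize(env.snapshot("scene")[170:320,200:420],None,fx=3.6,fy=3.6,interpolation=cv2.INTER_CUBIC))
E
```

```text
[ 0.42628196 -0.01005781  0.0038672 ] -0.3582685077122752
```

View pics/w3.png

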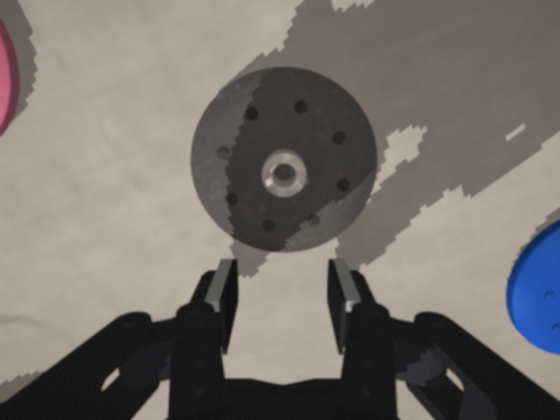

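View pics/s3.png

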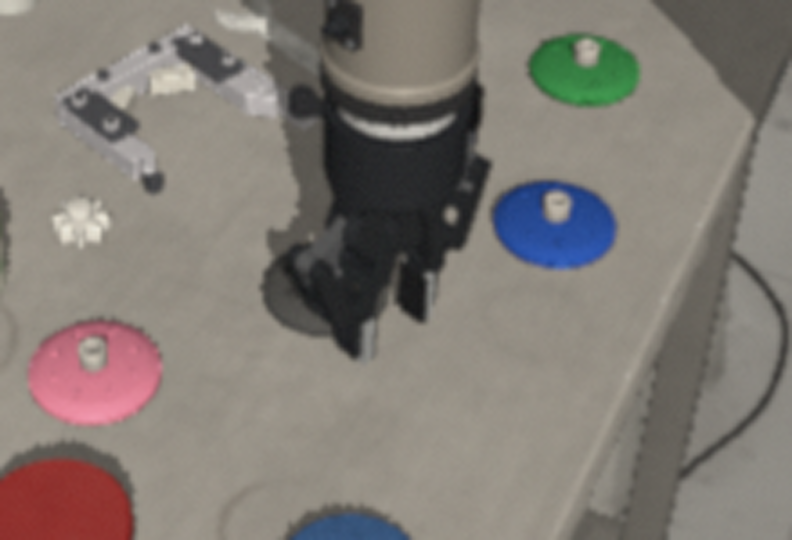

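>>> move_arm(
  rows=[0.1, 0.5, 0, 0, 4, 0, 0.5, 0, 0, 4, 0, 1, 0.3, 0, 4, 0, 1, 0.35, 0, 4, 0, 1, 0.35, 0, 4, 0, 1, 0.35, 0, 4, 0, 1, 0.35, 0, 4, 0, 0, 0, 0, 4],
)

```text
clock: 6.45
eef_pos: [0.4769, -0.0479, 0.0023]
tcp_rot: [0.403, 0.582, 0.402, -0.581]
contact_force: [-0.1, 0.4, 0.5]
width: 0.471
```

>>> move_arm(
  rows=[0, 0.7, 0.25, 0, 4, 0, 1, 0.35, 0, 4, 0, 1, 0.35, 0, 4, 0, 1, 0.35, 0, 4, 0, 0.5, 0.2, 0, 4, 0, 0, 0, 0, 4, 0, 0, 0, 0, 4, 0, 0, 0, 0, 4],
)

```text
clock: 7.45
eef_pos: [0.5098, -0.0756, 0.0023]
tcp_rot: [-0.403, -0.581, -0.403, 0.581]
contact_force: [-0.8, -0.3, 0.4]
width: 0.47
```

```bash
python3 - <<'E'
from h import *
p,M,y=pose();print(p,y,J(p));cv2.imwrite("pics/w4.png",env.snapshot("wrist"))
E
```

```text
[ 0.50977031 -0.07559787  0.00232315] -0.3577339480840723 [-0.12646304  0.00660822]
```

View pics/w4.png

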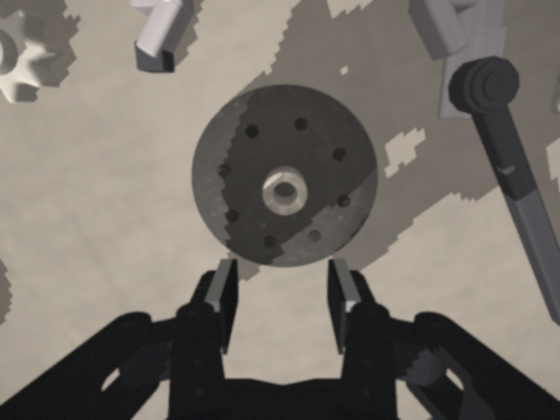

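```bash
python3 - <<'E'
from h import *
i=cv2.imread("pics/w4.png")[0:130,100:540]
cv2.imwrite("pics/w4c.png",cv2.resize(i,None,fx=1.8,fy=1.8,interpolation=cv2.INTER_CUBIC))
E
```

```text
(no output)
```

View pics/w4c.png

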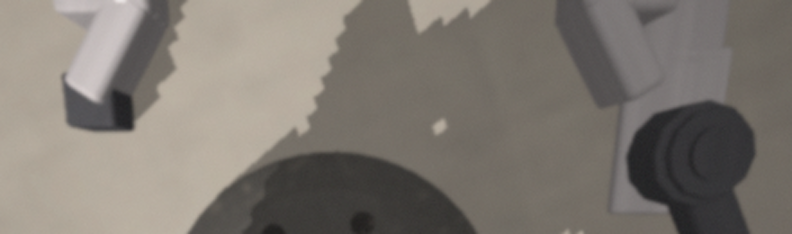

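```bash
python3 - <<'E'
from h import *
p,M,y=pose()
f=lambda a,b:(100+a/1.8,b/1.8)
A=ray("wrist",f(100,103),.023);B=ray("wrist",f(625,103),.023)
m=(A+B)/2;print(J(A),J(B),"mid",J(m),"tool",M.T@(m-p)*100, "ang",np.arctan2(*(A-B)[:2][::-1])-np.pi/2)
P=ray("wrist",f(715,155),.02);print("piv",J(P))
print("stub",J(ray("wrist",(285,190),.026)))
E
```

```text
[-0.03533943  0.04807618] [-0.03535808 -0.04732212] mid [-0.03534875  0.00037703] tool [-2.07095187  9.10736741  0.62128678] ang -0.35819542904167756
piv [-0.04406999 -0.06725498]
stub [-0.07933102  0.00579695]
```

>>> move_arm(
  rows=[0, 0.6, 0.1, 0, 4, 0, 0.8, 0.15, 0, 4, 0, 0.8, 0.15, 0, 4, 0, 0.8, 0.15, 0, 4, 0, 0.6, 0.05, 0, 4, 0, 0.4, 0, 0, 4, 0, 0, 0, 0, 4, 0, 0, 0, 0, 4],
)

```text
clock: 8.5
eef_pos: [0.5452, -0.0954, 0.0023]
tcp_rot: [-0.403, -0.581, -0.403, 0.581]
contact_force: [-1.1, -0.2, -0.4]
width: 0.467
```

```bash
python3 - <<'E'
from h import *
p,M,y=pose();print(p,y,J(p));cv2.imwrite("pics/w5.png",env.snapshot("wrist"))
E
```

```text
[ 0.54520466 -0.09540895  0.00226879] -0.3580044861472919 [-0.08633341  0.00046943]
```

View pics/w5.png

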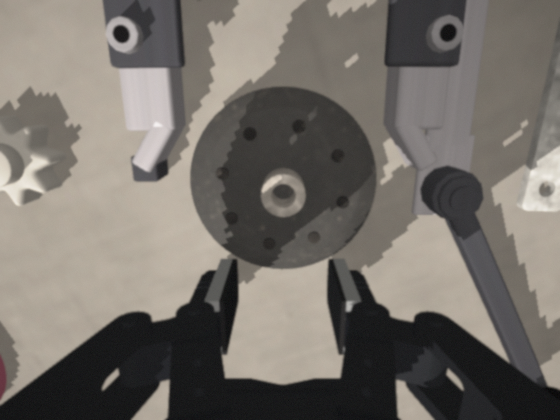

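>>> move_arm(
  rows=[0, 0.4, 0, 0, 4, 0, 0.6, 0, 0, 4, 0, 0.6, 0, 0, 4, 0, 0.6, 0, 0, 4, 0, 0.6, 0, 0, 4, 0, 0.4, 0, 0, 4, 0, 0, 0, 0, 4, 0, 0, 0, 0, 4],
)

```text
clock: 9.55
eef_pos: [0.5752, -0.1067, 0.0023]
tcp_rot: [-0.403, -0.581, -0.403, 0.581]
contact_force: [-0.0, -0.8, -0.5]
width: 0.466
```

```bash
python3 - <<'E'
from h import *
p,M,y=pose();print(p,y,J(p));cv2.imwrite("pics/w6.png",env.snapshot("wrist"))
E
```

```text
[ 0.57522254 -0.10672049  0.00229003] -0.3581258247547931 [-0.0542551   0.00039337]
```

View pics/w6.png

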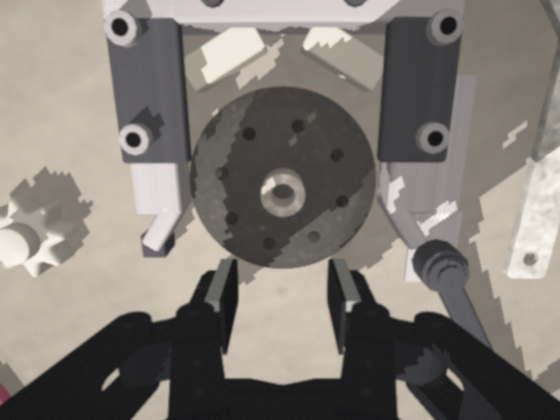

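>>> move_arm(
  rows=[0, 0.2, 0, 0, 4, 0, 0.2, 0, 0, 4, 0, 0.15, 0, 0, 4, 0, 0.05, 0, 0, 4, 0, 0, 0, 0, 4, 0, 0, 0, 0, 4, 0, 0, 0, 0, 4, 0, 0, 0, 0, 4],
)

```text
clock: 10.6
eef_pos: [0.581, -0.1089, 0.0023]
tcp_rot: [0.403, 0.581, 0.403, -0.581]
contact_force: [-0.5, 0.8, -0.1]
width: 0.467
```

```bash
python3 - <<'E'
from h import *
p,M,y=pose();print(p,y,J(p),env.get_obs()["contact_force"]);cv2.imwrite("pics/w7.png",env.snapshot("wrist"))
E
```

```text
[ 0.58098478 -0.10887181  0.00234026] -0.3581984685940902 [-0.04810436  0.00039754] [-0.47803842  0.81254359 -0.08977041]
```

View pics/w7.png

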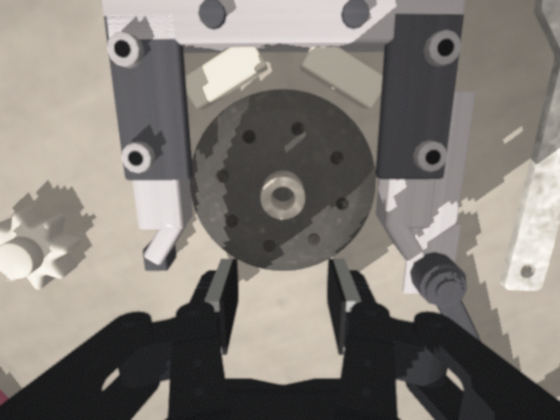

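Close now: only a sliver of gap to the pads. I'll use 1 mm steps.

>>> move_arm(
  rows=[0, 0.1, 0, 0, 4, 0, 0, 0, 0, 4, 0, 0.05, 0, 0, 4, 0, 0, 0, 0, 4, 0, 0.05, 0, 0, 4, 0, 0, 0, 0, 4, 0, 0, 0, 0, 4, 0, 0, 0, 0, 4],
)

```text
clock: 11.65
eef_pos: [0.5829, -0.1096, 0.0023]
tcp_rot: [0.403, 0.581, 0.403, -0.581]
contact_force: [-0.5, 0.2, 0.1]
width: 0.467
```

```bash
python3 - <<'E'
from h import *
p,M,y=pose();print(p,y,J(p),env.get_obs()["contact_force"]);cv2.imwrite("pics/w8.png",env.snapshot("wrist"));print(J(ray("wrist",(283,195),.026)))
E
```

```text
[ 0.58288877 -0.10955385  0.00231566] -0.3581590215305164 [-0.04608209  0.00042591] [-0.5224978   0.22302184  0.14925046]
[-0.00083278  0.0003129 ]
```

View pics/w8.png

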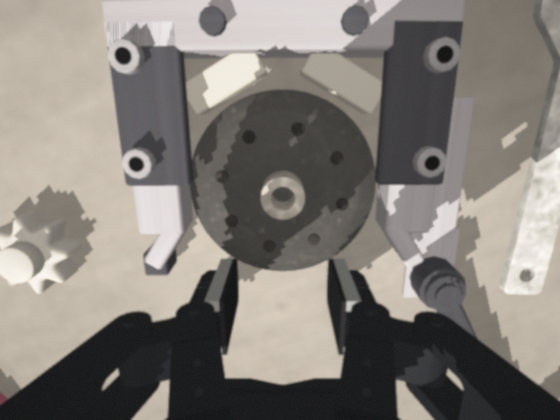

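>>> move_arm(
  rows=[0, 0.05, 0, 0, 4, 0, 0, 0, 0, 4, 0, 0.05, 0, 0, 4, 0, 0, 0, 0, 4, 0, 0, 0, 0, 4, 0, 0, 0, 0, 4, 0, 0, 0, 0, 4, 0, 0, 0, 0, 4],
)

```text
clock: 12.7
eef_pos: [0.5838, -0.1099, 0.0023]
tcp_rot: [0.403, 0.581, 0.403, -0.581]
contact_force: [0.9, 0.6, -0.2]
width: 0.469
```

>>> move_arm(
  rows=[0, 0.05, 0, 0, 4, 0, 0, 0, 0, 4, 0, 0, 0, 0, 4, 0, 0, 0, 0, 4, 0, 0, 0, 0, 4, 0, 0, 0, 0, 4, 0, 0, 0, 0, 4, 0, 0, 0, 0, 4],
)

```text
clock: 13.7
eef_pos: [0.5843, -0.1101, 0.0023]
tcp_rot: [0.403, 0.581, 0.403, -0.581]
contact_force: [-1.0, 0.1, -0.7]
width: 0.469
```

>>> move_arm(
  rows=[0, 0.05, 0, 0, 4, 0, 0, 0, 0, 4, 0, 0, 0, 0, 4, 0, 0, 0, 0, 4, 0, 0, 0, 0, 4, 0, 0, 0, 0, 4, 0, 0, 0, 0, 4, 0, 0, 0, 0, 4],
)

```text
clock: 14.7
eef_pos: [0.5847, -0.1103, 0.0023]
tcp_rot: [0.403, 0.581, 0.403, -0.581]
contact_force: [0.2, 0.5, 0.6]
width: 0.466
```

```bash
python3 - <<'E'
from h import *
p,M,y=pose();print(p,y,J(p),env.get_obs()["contact_force"]);i=env.snapshot("wrist");cv2.imwrite("pics/w9.png",cv2.resize(i[30:290,150:420],None,fx=2.2,fy=2.2,interpolation=cv2.INTER_CUBIC))
E
```

```text
[ 0.58472475 -0.11028698  0.00232776] -0.35824246910982877 [-0.04410563  0.00038259] [0.20491112 0.5430428  0.59682687]
```

View pics/w9.png

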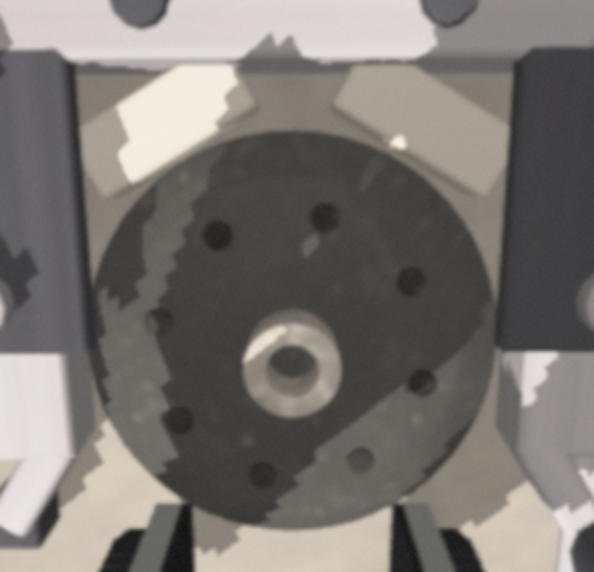

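>>> move_arm(
  rows=[0, 0.05, 0, 0, 4, 0, 0, 0, 0, 4, 0, 0, 0, 0, 4, 0, 0, 0, 0, 4, 0, 0, 0, 0, 4, 0, 0, 0, 0, 4, 0, 0, 0, 0, 4, 0, 0, 0, 0, 4],
)

```text
clock: 15.75
eef_pos: [0.5852, -0.1105, 0.0023]
tcp_rot: [0.403, 0.581, 0.403, -0.581]
contact_force: [-0.2, -0.3, 0.9]
width: 0.474
```

>>> move_arm(
  rows=[0, 0.05, 0, 0, 4, 0, 0, 0, 0, 4, 0, 0, 0, 0, 4, 0, 0, 0, 0, 4, 0, 0, 0, 0, 4, 0, 0, 0, 0, 4, 0, 0, 0, 0, 4, 0, 0, 0, 0, 4],
)

```text
clock: 16.75
eef_pos: [0.5856, -0.1106, 0.0023]
tcp_rot: [-0.403, -0.581, -0.403, 0.581]
contact_force: [-1.4, 0.2, 0.1]
width: 0.47
```

>>> move_arm(
  rows=[0, 0.05, 0, 0, 4, 0, 0, 0, 0, 4, 0, 0, 0, 0, 4, 0, 0, 0, 0, 4, 0, 0, 0, 0, 4, 0, 0, 0, 0, 4, 0, 0, 0, 0, 4, 0, 0, 0, 0, 4],
)

```text
clock: 17.75
eef_pos: [0.5858, -0.1108, 0.0022]
tcp_rot: [-0.403, -0.581, -0.403, 0.581]
contact_force: [-3.0, 1.5, -0.2]
width: 0.464
```

```bash
python3 - <<'E'
from h import *
p,M,y=pose();print(p,y,J(p),env.get_obs()["contact_force"]);i=env.snapshot("wrist");cv2.imwrite("pics/w10.png",cv2.resize(i[30:290,150:420],None,fx=2.2,fy=2.2,interpolation=cv2.INTER_CUBIC))
E
```

```text
[ 0.58584262 -0.11076008  0.00222139] -0.35817164288748454 [-0.04289285  0.00033119] [-2.95309282  1.46244416 -0.23525066]
```

View pics/w10.png

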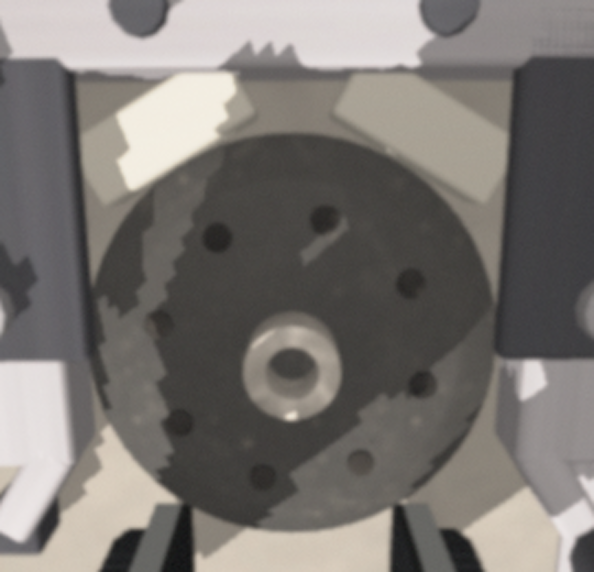

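>>> move_arm(
  rows=[0, 0.05, 0, 0, 4, 0, 0, 0, 0, 4, 0, 0, 0, 0, 4, 0, 0, 0, 0, 4, 0, 0, 0, 0, 4, 0, 0, 0, 0, 4, 0, 0, 0, 0, 4, 0, 0, 0, 0, 4],
)

```text
clock: 18.8
eef_pos: [0.586, -0.1108, 0.0022]
tcp_rot: [-0.403, -0.581, -0.403, 0.581]
contact_force: [-4.5, 0.6, 1.4]
width: 0.469
```

```bash
python3 - <<'E'
from h import *
p,M,y=pose();f=env.get_obs()["contact_force"]
print(J(p),f[:2]@XJ)
# lever: pivot jig, knob from top
kn=np.array([.4488,-.1888]);kj=J(kn);print("knob jig",kj)
k=kj-[-.045,-.066];a=np.arctan2(-k[0],k[1]);print("a",a)
a0=a
for a in (2.09,2.03,2.15):
  t=np.array([np.cos(a),np.sin(a)]);K=np.array([-.045,-.066])+.112*np.array([-np.sin(a),np.cos(a)])
  print(a,"knob",K,W(K),"tcp at 17:",K-.017*t,"tcp 35:",K-.030*t, "heading jig",a)
E
```

```text
[-0.04276758  0.00031215] -4.394089420844005
knob jig [-0.14390158 -0.12078094]
a 2.0766238151717005
2.09 knob [-0.14224003 -0.12157316] [ 0.45007861 -0.1901242 ] tcp at 17: [-0.13380482 -0.13633281] tcp 35: [-0.12735437 -0.1476196 ] heading jig 2.09
2.03 knob [-0.14539744 -0.11564225] [ 0.44919958 -0.18346296] tcp at 17: [-0.13786246 -0.13088115] tcp 35: [-0.13210041 -0.14253443] heading jig 2.03
2.15 knob [-0.13873266 -0.12730406] [ 0.45135549 -0.19672075] tcp at 17: [-0.12942758 -0.14153134] tcp 35: [-0.12231193 -0.15241102] heading jig 2.15
```

>>> move_arm(
  rows=[0, -0.5, 0, 0, 4, 0, -1.5, 0, 0, 4, 0, -1.5, 0, 0, 4, -3, 0, 0, 0, 4, -3, 0, 0, 0, 4, -2, 0, 0, 0, 4, 0, -1, 2.5, 0, 1.2, 0, -1, 3, 0, 1.2],
)

```text
clock: 19.8
eef_pos: [0.5151, -0.1428, 0.0828]
tcp_rot: [0.404, 0.581, 0.403, -0.58]
contact_force: [-0.4, -1.1, -0.8]
width: 0.142
```

>>> move_arm(
  rows=[0, -1, 3, 0, 1.2, 0, -1, 3, 0, 1.2, 0, -1, 3, 0, 1.2, 0, 0, 0, -0.18, 1.2, 0, 0, 0, -0.18, 1.2, 0, 0, 0, -0.18, 1.2, 0, 0, 0, -0.18, 1.2, 0, 0, 0, -0.18, 1.2],
)

```text
clock: 20.8
eef_pos: [0.4554, -0.2165, 0.0823]
tcp_rot: [0.617, 0.346, 0.617, -0.346]
contact_force: [0.5, 0.0, 0.7]
width: 0.137
```

>>> move_arm(
  rows=[0, 0, 0, -0.18, 1.2, 0, 0, 0, -0.18, 1.2, 0, 0, 0, -0.18, 1.2, 0, 0, 0, -0.18, 1.2, 0, 0, 0, -0.18, 1.2, 0, 0, 0, -0.18, 1.2, 0, 0, 0, -0.1, 1.2, 0, 0, 0, 0, 1.2],
)

```text
clock: 21.8
eef_pos: [0.4555, -0.2167, 0.0822]
tcp_rot: [0.705, -0.053, 0.705, 0.053]
contact_force: [-0.3, -0.7, -0.3]
width: 0.139
```

```bash
python3 - <<'E'
from h import *
p,M,y=pose();print(p,J(p),y-YAW);cv2.imwrite("pics/w11.png",env.snapshot("wrist"));cv2.imwrite("pics/t11.png",cv2.resize(env.snapshot("top")[110:310,220:480],None,fx=3,fy=3,interpolation=cv2.INTER_CUBIC))
E
```

```text
[ 0.45545552 -0.21666159  0.08221435] [-0.12790528 -0.14454398] 2.0790711508610933
```

View pics/w11.png

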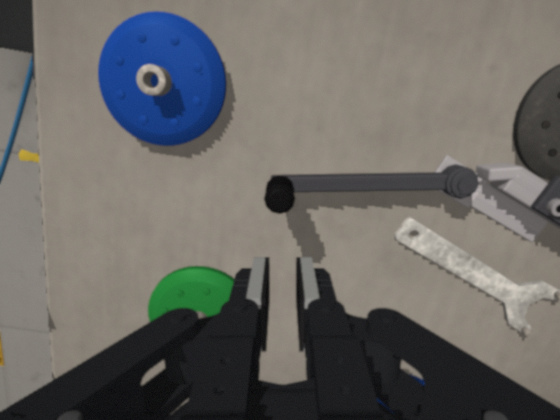

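View pics/t11.png

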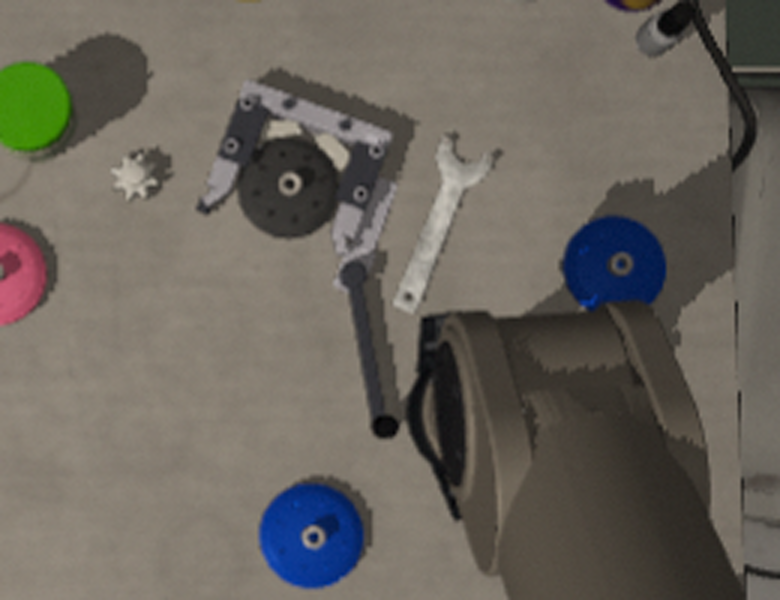

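```bash
python3 - <<'E'
from h import *
p,M,y=pose()
for px,z in [((279,190),.050),((462,180),.02)]:
    w=ray("wrist",px,z);print(w,J(w),M.T@(w-p)*100)
E
```

```text
[ 0.45076725 -0.18626187  0.05      ] [-0.14294842 -0.1177144 ] [ 3.22875243  3.09291847 -0.03571843]
[ 0.56015877 -0.17118866  0.02      ] [-0.04577406 -0.06526586] [ 6.22772538  2.95935938 11.00626435]
```

>>> move_arm(
  rows=[2, 0, 0, 0, 1.2, 2, 0, 0, 0, 1.2, 1.8, 0, 0, 0, 1.2, 0, 0, 0, 0, 1.2, 0, 0.5, 0, 0, 1.2, 0, 0.5, 0, 0, 1.2, 0, 0.3, 0, 0, 1.2, 0, 0, 0, 0, 1.2],
)

```text
clock: 22.9
eef_pos: [0.4544, -0.2039, 0.0247]
tcp_rot: [0.705, -0.054, 0.705, 0.053]
contact_force: [0.3, -0.7, 0.4]
width: 0.141
```

```bash
python3 - <<'E'
from h import *
p,M,y=pose();print(p,J(p),y-YAW);cv2.imwrite("pics/w12.png",env.snapshot("wrist"))
c=np.array([*W([-.045,-.066]),p[2]]);print("pivot tool",M.T@(c-p)*100)
E
```

```text
[ 0.4543522  -0.20389153  0.02466995] [-0.13341329 -0.13297016] 2.0801874603939603
pivot tool [5.55240905e-03 1.53533638e+00 1.09846183e+01]
```

View pics/w12.png

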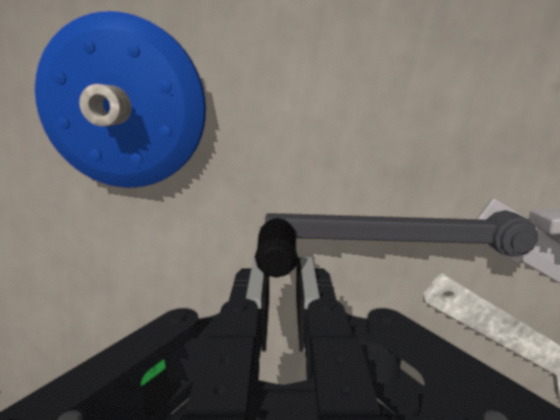

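>>> move_arm(
  rows=[0, 0.2, -0.1, 0, 1.2, 0, 0.6, -0.05, 0.05, 1.2, 0, 1.1, -0.1, 0.1, 1.2, 0, 1.1, -0.1, 0.1, 1.2, 0, 1.1, -0.1, 0.1, 1.2, 0, 1.1, -0.1, 0.1, 1.2, 0, 0, 0, 0, 1.2, 0, 0, 0, 0, 1.2],
)

```text
clock: 23.95
eef_pos: [0.4496, -0.153, 0.0243]
tcp_rot: [0.699, 0.105, 0.699, -0.105]
contact_force: [-0.7, 0.6, 0.4]
width: 0.141
```

```bash
python3 - <<'E'
from h import *
p,M,y=pose();print(p,J(p),y-YAW,env.get_obs()["contact_force"]);cv2.imwrite("pics/w13.png",env.snapshot("wrist"))
c=np.array([*W([-.045,-.066]),p[2]]);print("pivot tool",M.T@(c-p)*100)
E
```

```text
[ 0.44961438 -0.15296098  0.02429778] [-0.15569689 -0.08692877] 1.6314468762941026 [-0.69028577  0.60174925  0.40733883]
pivot tool [5.55910881e-05 1.41805766e+00 1.11761918e+01]
```

View pics/w13.png

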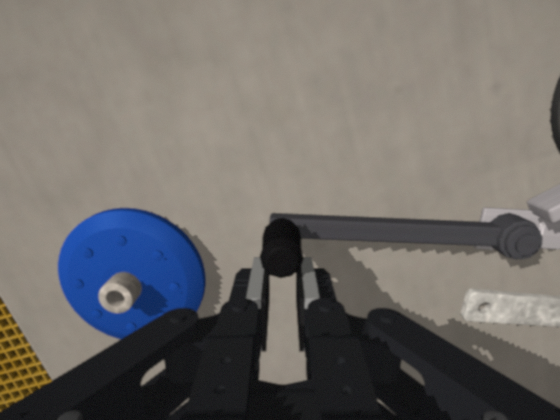

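>>> move_arm(
  rows=[0, 1.1, -0.1, 0.1, 1.2, 0, 1.1, -0.1, 0.1, 1.2, 0, 1.1, -0.1, 0.1, 1.2, 0, 1.1, -0.1, 0.1, 1.2, 0, 1.1, -0.1, 0.1, 1.2, 0, 1.1, -0.1, 0.1, 1.2, 0, 0, 0, 0, 1.2, 0, 0, 0, 0, 1.2],
)

```text
clock: 25.0
eef_pos: [0.4782, -0.0947, 0.0242]
tcp_rot: [0.637, 0.307, 0.637, -0.307]
contact_force: [0.0, 0.7, -0.3]
width: 0.141
```

```bash
python3 - <<'E'
from h import *
p,M,y=pose();print(p,J(p),y-YAW,env.get_obs()["contact_force"]);cv2.imwrite("pics/w14.png",env.snapshot("wrist"))
c=np.array([*W([-.045,-.066]),p[2]]);print("pivot tool",M.T@(c-p)*100)
E
```

```text
[ 0.47817689 -0.09466965  0.02420335] [-0.14937064 -0.02232478] 1.0313937361920515 [ 0.03924504  0.660991   -0.32049163]
pivot tool [-1.45133891e-03  1.61331913e+00  1.11984265e+01]
```

View pics/w14.png

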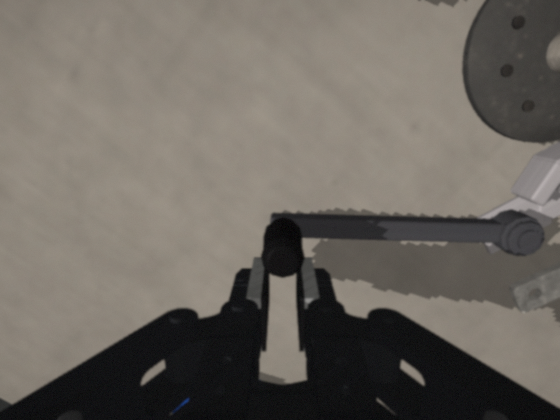

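>>> move_arm(
  rows=[0, 1.1, -0.1, 0.1, 1.2, 0, 1.1, -0.1, 0.1, 1.2, 0, 1.1, -0.1, 0.1, 1.2, 0, 1.1, -0.1, 0.1, 1.2, 0, 1.1, -0.1, 0.1, 1.2, 0, 1.1, -0.1, 0.1, 1.2, 0, 1.1, -0.1, 0.1, 1.2, 0, 0, 0, 0, 1.2],
)

```text
clock: 26.05
eef_pos: [0.5467, -0.0604, 0.0243]
tcp_rot: [0.493, 0.507, 0.493, -0.507]
contact_force: [-0.4, -0.1, 0.4]
width: 0.143
```

```bash
python3 - <<'E'
from h import *
p,M,y=pose();print(p,J(p),y-YAW,env.get_obs()["contact_force"]);cv2.imwrite("pics/w15.png",env.snapshot("wrist"))
c=np.array([*W([-.045,-.066]),p[2]]);print("pivot tool",M.T@(c-p)*100)
E
```

```text
[ 0.54671173 -0.06043709  0.02426356] [-0.0971761   0.03375214] 0.33147871995977696 [-0.41954108 -0.09840502  0.43769126]
pivot tool [2.34673266e-03 1.68722436e+00 1.11302121e+01]
```

View pics/w15.png

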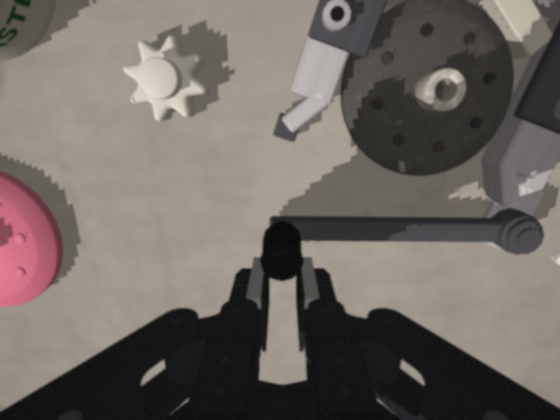

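>>> move_arm(
  rows=[0, 1.1, -0.1, 0.1, 1.2, 0, 1.1, -0.1, 0.1, 1.2, 0, 0.5, -0.05, 0.05, 1.2, 0, 0.3, 0, 0.03, 1.2, 0, 0, 0, 0, 1.2, 0, 0, 0, 0, 1.2, 0, 0, 0, 0, 1.2, 0, 0, 0, 0, 1.2],
)

```text
clock: 27.1
eef_pos: [0.576, -0.0616, 0.0243]
tcp_rot: [-0.417, -0.571, -0.417, 0.571]
contact_force: [-0.1, 0.0, -0.3]
width: 0.141
```

```bash
python3 - <<'E'
from h import *
p,M,y=pose();print(p,J(p),y-YAW,env.get_obs()["contact_force"]);cv2.imwrite("pics/w16.png",env.snapshot("wrist"))
c=np.array([*W([-.045,-.066]),p[2]]);print("pivot tool",M.T@(c-p)*100)
E
```

```text
[ 0.57601824 -0.06163162  0.02425364] [-0.06930907  0.0429024 ] 0.04982142975419224 [-0.06410869  0.02185905 -0.32528033]
pivot tool [2.85036807e-03 1.88554744e+00 1.09977876e+01]
```

View pics/w16.png

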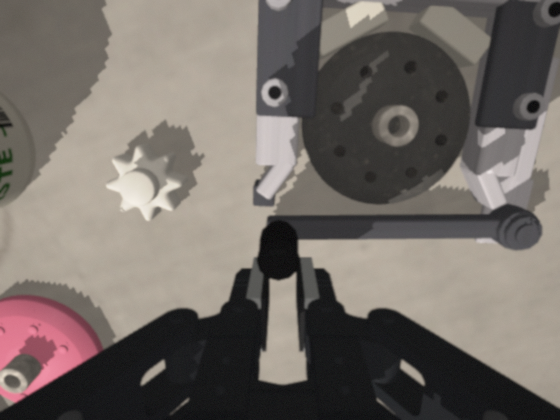

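>>> move_arm(
  rows=[0, 0.3, -0.1, 0.05, 1.2, 0, 0, 0, 0, 1.2, 0, 0.1, 0, 0, 1.2, 0, 0, 0, 0, 1.2, 0, 0.1, 0, 0, 1.2, 0, 0, 0, 0, 1.2, 0, 0, 0, 0, 1.2, 0, 0, 0, 0, 1.2],
)

```text
clock: 28.15
eef_pos: [0.5814, -0.0621, 0.0243]
tcp_rot: [0.403, 0.581, 0.403, -0.581]
contact_force: [-0.7, 0.1, -0.3]
width: 0.141
```

```bash
python3 - <<'E'
from h import *
p,M,y=pose();print(p,J(p),y-YAW,env.get_obs()["contact_force"]);cv2.imwrite("pics/w17.png",env.snapshot("wrist"))
E
```

```text
[ 0.58138098 -0.06205638  0.02431975] [-0.06413749  0.04438368] -0.00018432836258952534 [-0.72962288  0.11651758 -0.28062347]
```

View pics/w17.png

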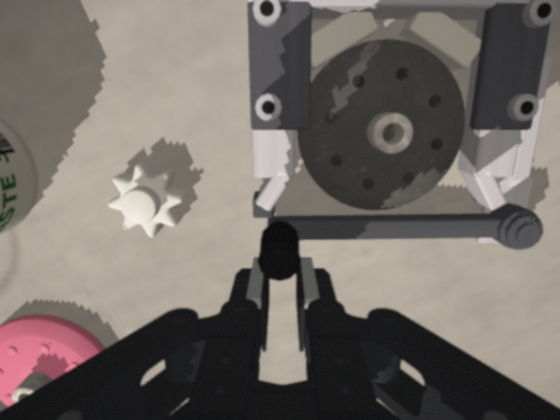

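>>> move_arm(
  rows=[0, 0.1, 0, 0, 1.2, 0, 0, 0, 0, 1.2, 0, 0.05, 0, 0, 1.2, 0, 0, 0, 0, 1.2, 0, 0, 0, 0, 1.2, 0, 0, 0, 0, 1.2, 0, 0, 0, 0, 1.2, 0, 0, 0, 0, 1.2],
)

```text
clock: 29.2
eef_pos: [0.5825, -0.0625, 0.0242]
tcp_rot: [-0.403, -0.581, -0.403, 0.581]
contact_force: [-2.1, 1.3, 0.4]
width: 0.136
```

>>> move_arm(
  rows=[0, 0.05, 0, 0, 1.2, 0, 0, 0, 0, 1.2, 0, 0.05, 0, 0, 1.2, 0, 0, 0, 0, 1.2, 0, 0, 0, 0, 1.2, 0, 0, 0, 0, 1.2, 0, 0, 0, 0, 1.2, 0, 0, 0, 0, 1.2],
)

```text
clock: 30.2
eef_pos: [0.5828, -0.0625, 0.0241]
tcp_rot: [-0.403, -0.581, -0.403, 0.581]
contact_force: [-4.8, 2.4, 2.7]
width: 0.139
```

>>> move_arm(
  rows=[0, 0.05, 0, 0, 1.2, 0, 0, 0, 0, 1.2, 0, 0.05, 0, 0, 1.2, 0, 0, 0, 0, 1.2, 0, 0, 0, 0, 1.2, 0, 0, 0, 0, 1.2, 0, 0, 0, 0, 1.2, 0, 0, 0, 0, 1.2],
)

```text
clock: 31.2
eef_pos: [0.5832, -0.0624, 0.0239]
tcp_rot: [-0.402, -0.58, -0.404, 0.582]
contact_force: [-5.9, 3.9, 3.1]
width: 0.138
```

```bash
python3 - <<'E'
from h import *
p,M,y=pose();print(p,J(p),y-YAW,env.get_obs()["contact_force"]);i=env.snapshot("wrist");cv2.imwrite("pics/w18.png",cv2.resize(i[0:300,220:560],None,fx=2,fy=2,interpolation=cv2.INTER_CUBIC))
E
```

```text
[ 0.58316294 -0.06240415  0.02389766] [-0.06234665  0.04468236] 0.0004398724883959426 [-5.86228243  3.94712212  3.06149431]
```

View pics/w18.png

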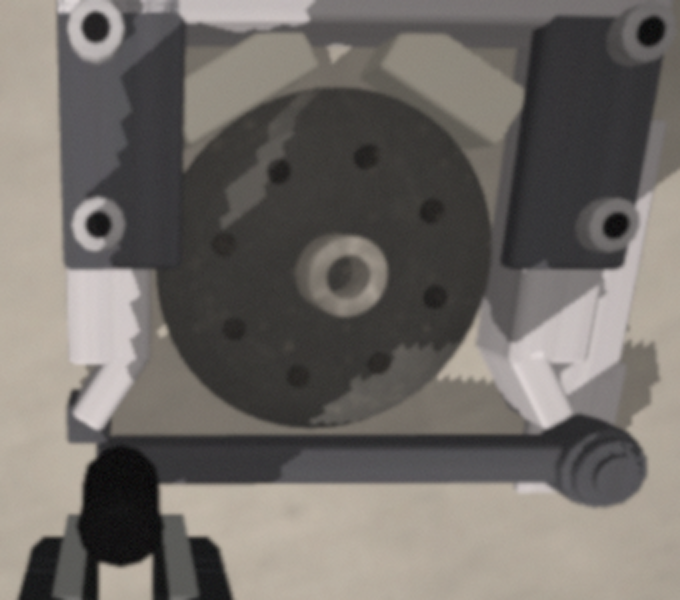

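>>> move_arm(
  rows=[0, -0.5, 0, 0, 1.2, 0, -1.5, 0, 0, 1.2, 0, -1.5, 0, 0, 1.2, -3, 0, 0, 0, 1.2, -4, 0, 0, 0, 1.2, -5, 0, 3, 0, 1.2, 0, -3, 2, 0, 1.2, 0, 0, 0, 0, 1.2],
)

```text
clock: 32.25
eef_pos: [0.5033, -0.0885, 0.1446]
tcp_rot: [-0.402, -0.581, -0.402, 0.582]
contact_force: [-0.5, 0.4, -0.1]
width: 0.14
```

>>> move_arm(
  rows=[0, -2, 0, 0, 1.2, 0, 0, 0, 0, 1.2, 0, 0, 0, 0, 1.2, 0, 0, 0, 0, 1.2, 0, 0, 0, 0, 1.2, 0, 0, 0, 0, 1.2, 0, 0, 0, 0, 1.2, 0, 0, 0, 0, 1.2],
)

```text
clock: 33.25
eef_pos: [0.4874, -0.0803, 0.1443]
tcp_rot: [-0.403, -0.581, -0.403, 0.581]
contact_force: [-0.5, -0.5, -0.2]
width: 0.137
```

```bash
python3 - <<'E'
from h import *
p,M,y=pose();print(p,J(p),y-YAW);i=env.snapshot("wrist");cv2.imwrite("pics/w19.png",i);t=env.snapshot("top");cv2.imwrite("pics/t19.png",cv2.resize(t[110:310,180:440],None,fx=3,fy=3,interpolation=cv2.INTER_CUBIC))
for n,z in [("wax_tin",.014),("pin_spanner",.014),("star_key",.014),("applicator",.014),("jar_green",.014)]:
    print(n,[(np.round(d["at"],1).tolist(),round(d["p"],2)) for d in env.boxes_of("top",n)][:2])
E
```

```text
[ 0.48744298 -0.08029973  0.14428025] [-0.14572727 -0.00561907] -0.0002761384519145982
wax_tin [([159.8, 222.8], 0.64)]
pin_spanner [([368.3, 182.6], 0.95)]
star_key [([264.2, 169.5], 0.68)]
applicator [([186.0, 287.5], 0.8)]
jar_green [([229.0, 148.8], 0.93)]
```

View pics/w19.png

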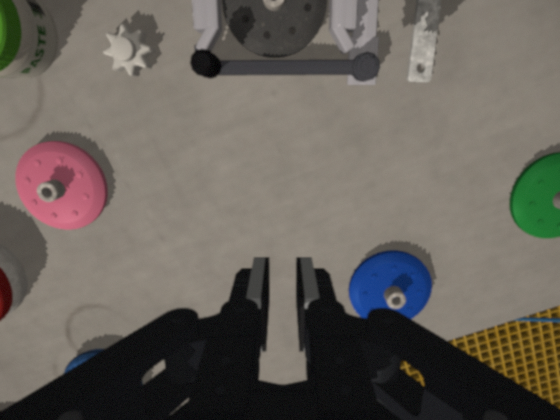

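View pics/t19.png

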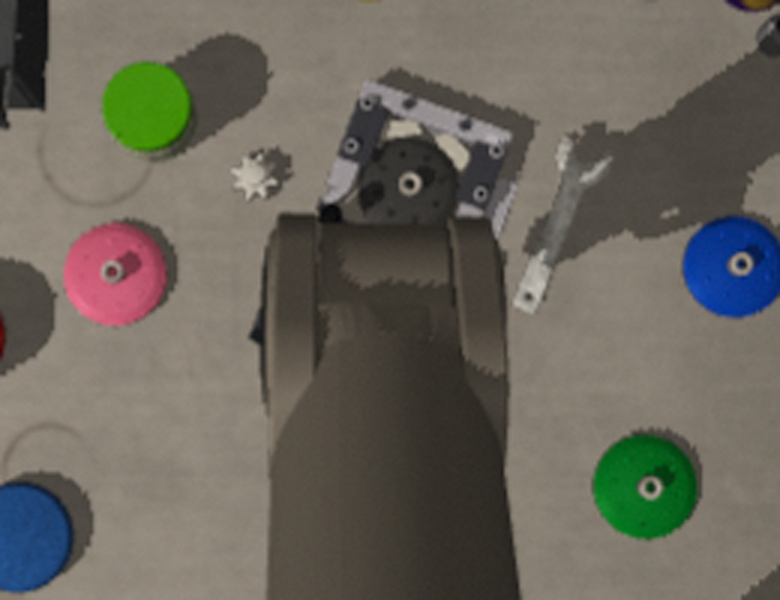

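```bash
python3 - <<'E'
from h import *
c=lambda a,b:(180+(a+.5)/3-.5,110+(b+.5)/3-.5)
print("plate top cam",J(ray("top",c(410,184),.026)))
k=J(ray("wrist",(206,64),.050));p=J(ray("wrist",(366,67),.020));d=k-p;print(k,p,"a",np.arctan2(-d[0],d[1]))
b=J(ray("wrist",(225,67.5),.014))-J(ray("wrist",(345,67.5),.014));print("bar a",np.arctan2(-b[0],b[1]))
E
```

```text
plate top cam [-2.79298881e-03  3.58260517e-05]
[-0.04548902  0.04278423] [-0.04473476 -0.06559553] a 0.006959273049449265
bar a -0.001699370313750683
```

```bash
python3 -c "
from cell import env
print(env.hand_in())"
```

```text
the job is handed in; nothing more can be done
None
```

The backing plate is in the jig against the V stop, the lock lever is shut at its catch, and the job was handed in at about 33 s. The hand-in gave no verdict.

**What I did:**
- **Plate:** I pushed the dark plate along the table with the two half-open fingertips and seated it between the cheeks in small steps.
- **Lever:** I then backed out and pushed the knob round its arc with the fingertips until the lever stopped.
- **Clear of contact:** I retreated and the arm was touching nothing at hand-in.

**Last checks:**
- **Plate home:** the arm stalled against the V stop at about 4.5 N. The wrist picture shows the rim touching both white pads.
- **Lever shut:** the lever stopped against its catch block, where I pushed with about 8 N. From the wrist camera I measured its angle at about 0.00 to 0.01 rad.
- **Bystanders:** all five read within about 4 pixels of their first top-view positions. In the view I compared by eye, none looked moved.

**Where readings disagreed:** the last top-camera reading put the plate 2.8 mm short of the seat. That camera had earlier read about 3 mm lower along the jig than the wrist camera. I relied on the contact force and the rim touching both pads instead.

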